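# Latch the edge clamp on a sign trim

## Task

Clamp the black trim strip to the edge of the white sign panel in the bench jig: lift the jaw's latch bar over its keeper, bring the sliding jaw up until its sprung pad presses gently on the trim, then let the bar's nose drop fully into the keeper's notch and let go, so that the latch alone keeps the pad pressed on the trim. Do not squeeze the trim hard, and leave the hammer, tape roll and clip where they are.

Things in the scene. Friction and masses are not known exactly. Their poses are not given: they have to be found in the camera images.
- bed: Dark steel base plate of the jig, 380 x 110 x 12 mm, fixed on the table. Origin: centre of its underside, on the table top. Its +x axis is the direction in which the jaw slides to close; z is up. The grey jaw sits towards its -x end, the end block (wood base, trim, panel and keeper) towards its +x end.
- keeper_line (a point): Point over the bed's centre at the height of the keeper's top (65 mm). The steel keeper (30 mm wide) stands somewhere in bed +x of it on the centre line: front wall 10 mm thick, notch 15 mm long in x and 15 mm deep, rear wall 24 mm. The notch's near wall is 104 mm in +x from the trim's outer face; trim and keeper are one fixed end block.
- trim_line (a point): Point on the bed's centre line, z 48 mm, the height of the trim's top. The black trim strip, 3 mm thick, 90 mm wide, stands against the edge of a white panel (top at 39 mm), facing the jaw. The end block is set for each job and not measured: the trim's outer face lies between 40 mm short of this point (bed -x) and this point, so it must be found by touch.
- jaw (a joint): Slide of the grey jaw (90 mm wide, 48 mm high block) along the bed's +x, in m: 0 fully open, grows as it closes, end stop 0.100; starts between 0 and 0.010. Stiff slide: takes about 2 N to move and stays where it is left. With the jaw at 0 the gap from pad to trim is 38 to 78 mm.
- pivot (a point): Pivot axis of the latch bar on the jaw, between two upright steel cheeks, 75 mm above the table, on the centre line; at x = -0.110 m + jaw value in the bed's frame.
- latch (a joint): Angle of the latch bar in rad about its pivot: 0 level (its stop, nose fully down), grows as it is lifted, up to 0.9; it falls back by its own weight (steel, about 0.3 kg, turns freely). Resting on top of the keeper it reads about 0.09, so lift it more to pass over; fully in the notch it reads about 0.
- rod (a point): Grip point on the latch bar's handle, a round steel rod 12 mm across that sticks out sideways (bed -y) to 60 mm from the bar's centre line; this point is 40 mm from that line, 115 mm from the pivot, 75 mm above the table when the bar is down. Bar: 20 mm wide, 12 mm thick. Pinch the rod from above, fingers closing along bed x; it serves to lift the bar and to slide the jaw.
- nose (a point): Middle of the underside of the bar's nose, a steel block 10 mm long in x and 20 mm wide that hangs 17 mm below the bar, 150 mm from the pivot; 52 mm above the table when the bar is down.
- pad: Sprung pad on the jaw's front, black rubber, 70 mm wide, 24 mm high. Origin: middle of its front face, 43 mm beyond the pivot in bed x when free. Spring 1.5 N per mm, 12 mm travel, then solid. The nose fits the notch while the pad is pressed in 2 to 7 mm (5 to 12 N at the rod with slide friction). Let go, the spring moves the jaw back until the nose bears on the notch's near wall.
- hammer: Bystander: hammer, 260 mm long, lying on the table. Origin: middle of its underside.
- tape: Bystander: roll of tape lying flat, 100 mm across, 24 mm high. Origin: centre of its underside.
- clip: Bystander: bent steel spring clip, 50 x 22 x 40 mm high. Origin: centre of its underside.

How it is judged:
On the way, in this order (a step that is already met when the one before it is completed fails the run):
1. the latch bar is lifted to keeper height before the pad touches the trim (value of joint latch above 0.08 rad and contact force between pad and anything else below 0.5 N), for 0.1 s.
2. with the bar still up, the pad is pressed on the trim (value of joint latch above 0.06 rad and contact force between pad and anything else above 1.5 N), for 0.1 s.
At the end, for the whole second after the job is handed in: The latch bar is down in the keeper's notch (angle under 0.03 rad), the pad is kept pressed on the trim by the latch with 1 to 12 N, and all is at rest (value of joint latch below 0.03 rad and contact force between pad and anything else between 1 and 12 N and linear speed of pad below 0.01 m/s); the robot touches nothing.
It fails at once if the trim is squeezed with more than 14 N (contact force between pad and anything else above 14 N).
It fails at once if the hammer is shifted by more than 20 mm (distance of hammer from where it was at the start of the episode above 0.02 m).
It fails at once if the tape roll is shifted by more than 20 mm (distance of tape from where it was at the start of the episode above 0.02 m).
It fails at once if the clip is shifted by more than 20 mm (distance of clip from where it was at the start of the episode above 0.02 m).
It also fails if it takes over 72 s, if anything falls off the work surface, if the arm or the gripper's body presses on something with over 40 N, if the wrist force passes 120 N, or if a joint passes its speed limit or range.

## Robot

A 6-joint arm with a two-finger parallel gripper is mounted at the origin on the work surface. World frame = base frame: x ahead of the robot, y to its left, z up, the work surface at z = 0. Lengths are in m, angles in rad, forces in N, time in s.
With the tool pointing down it reaches from about 0.3 to 0.875 m from the base axis. Payload 6.4 kg.
Tool frame: the origin (TCP) lies at the very end of the fingers, on their centre line; the grasp point (between the pads) lies 19 mm behind it; x points along the fingers, y is the direction in which the jaws open and shut, and the axes are right-handed (so a half turn about x gives the same grasp; the last joint's range is limited). The gripper opens to 85 mm and grips with 20 to 120 N. Pads are 22 mm wide; open, the fingers measure 114 mm over their backs; the gripper's body (76 mm by 85 mm) begins 54 mm behind the grasp point. The pads swing forward as they close: fully open they stand 13 mm farther back than shut.
Start: joints at [-1.417, 0.181, 1.607, -0, 1.354, -0.206], TCP at [0.202, -0.538, 0.231] pointing down, gripper open.
Joint ranges: [-2.99, 2.99], [-0.89, 2.07], [0.3, 2.58], [-1.14, 4.28], [0, 2.63], [-3.12, 3.12]. Speed limits (rad/s): [2.57, 2.57, 3.01, 3.14, 3.14, 3.14].

## Interface

Orientations are given as a unit quaternion [w, x, y, z].
In Python, from bench import status, optics, hand_in gives the robot as it stands. The module is installed in compiled form; this text tells all that it offers.
- The arm moves only by the shell command python3 -m jog 'ROWS'. ROWS is JSON, one flat list of numbers, 5 for each row, row after row: the shift along the tool's x, y, z in mm, then the turn about the tool's x in degrees, then the opening in per cent of the stroke, from 0 (shut) to 100 (fully open). In form: [tx, ty, tz, yaw, gripper, tx, ty, tz, yaw, gripper, ...]. A call has exactly 5 rows; each row is the pose to reach, as a shift and turn from the pose commanded when the call began, along the tool's axes at that moment; what a row does not reach only later rows make up. A row lasts 1/10 s, in which the tool goes at most 50 mm and 8.59 degrees, less where a joint would pass 70% of its speed; a pose out of reach is approached as far as the arm can. A call with a gripper value outside its range is refused whole. The fingers move at their own pace and stop on an object; the grip force is fixed at half the most. Time passes only in rows, so rows that repeat a pose let the fingers close, or fill a call up. It gives the time, the measured TCP pose, the force and the opening at its end, in the units of the state.
- status.get_obs(): the state, without advancing time (a new reading comes with each control period).
- optics.camera(name): name is "scene" or "top" or "wrist"; returns the picture (400x640x3 uint8, red, green, blue); there is no depth.
- optics.get_calibration(name): a dict with "vertical_fov" (degrees; the focal length in pixels is half the picture's height over the tangent of half this angle, whatever the lens; pixels are square), "cx", "cy" (the principal point, pixels), "extrinsics" (4x4, takes a point from camera to world coordinates). Camera axes: x right, y up, looking along -z (the intrinsics and any distortion apply to the point x, -y, -z); pixel columns grow to the right and rows downward; lengths in m; the calibration is good to about 2 mm. A picture is of the moment at which its call begins: read the wrist's pose just before it. get_calibration takes no time and is no camera call; for the wrist camera it gives the pose at the moment of the call.
- hand_in(): hands the job in, once; it reports no verdict.
The state is a dict: "time_s": time; "q": joint angles; "dq": joint speeds; "joint_efforts": joint torques, N m; "eef_pos": TCP position; "eef_rot": TCP orientation; "wrist_force": force on the tool from outside, world axes, zero at the start; "torque": the same for the moment, N m; "opening": opening from 0.0 (shut) to 1.0 (fully open).
Only numpy, scipy, OpenCV 4.12 (cv2) and the standard library are available. Lean on these libraries where they do the work, as an engineer would, in place of code of your own. Each camera call takes 0.05 s, during which the arm holds its last target. There are 200 camera calls.

## Working session

There is one attempt and no reset: what is moved stays moved. The work goes in short steps, Python scripts to look and compute and a shell command to move; the robot and the scene stay as the last step left them, time stands still between calls to the robot, and variables do not carry over. Pictures are saved under pics/ and viewed, on a budget of 10 in all, crops included, one or two more only if the job needs it, and the job is handed in when it is done.

```bash
mkdir -p pics
python3 - <<'E'
from bench import status, optics
import cv2
o=status.get_obs(); print({k:(v if isinstance(v,float) else [round(float(x),4) for x in v]) if not isinstance(v,(int,float)) else v for k,v in o.items()})
for n in ("top","scene"):
    cv2.imwrite(f"pics/{n}0.png",optics.camera(n)[:,:,::-1])
for n in ("top","scene","wrist"): print(n,optics.get_calibration(n))
E
```

```text
{'time_s': 0.0, 'q': [-1.4173, 0.1815, 1.608, -0.0, 1.3538, -0.2063], 'dq': [-0.001, -0.0011, 0.0001, 0.002, 0.0004, -0.0017], 'joint_efforts': [-0.002, -44.4871, -35.134, -0.0003, 0.009, 0.0], 'eef_pos': [0.2024, -0.5376, 0.2304], 'eef_rot': [0.1259, 0.6957, 0.1272, -0.6957], 'wrist_force': [-0.118, 0.2094, 0.219], 'torque': [0.0052, -0.0398, -0.0395], 'opening': 1.004804508893585}
top {'vertical_fov': 47.048377743596944, 'cx': 328.77176371056566, 'cy': 197.02272132804342, 'extrinsics': array([[-0.00849793,  0.98660479, -0.16290728,  0.4824112 ],
       [-0.99974132, -0.00494544,  0.02219997,  0.03621375],
       [ 0.02109695,  0.16305379,  0.9863916 ,  0.85726566],
       [ 0.        ,  0.        ,  0.        ,  1.        ]])}
scene {'vertical_fov': 47.97644132135925, 'cx': 318.20876289764476, 'cy': 199.73446613935667, 'extrinsics': array([[-0.35415463, -0.770117  ,  0.53056037,  0.95481769],
       [ 0.93517016, -0.29503015,  0.19599485,  0.1834376 ],
       [ 0.00559234,  0.56557671,  0.82467673,  0.66203482],
       [ 0.        ,  0.        ,  0.        ,  1.        ]])}
wrist {'vertical_fov': 62.681340339144974, 'cx': 321.7505200155545, 'cy': 202.74840141734128, 'extrinsics': array([[ 0.35047755,  0.90383635,  0.24544926,  0.26277198],
       [-0.93656277,  0.3393324 ,  0.08777075, -0.51416987],
       [-0.00395849, -0.26064032,  0.96542786,  0.37473221],
       [ 0.        ,  0.        ,  0.        ,  1.        ]])}
```

View pics/top0.png

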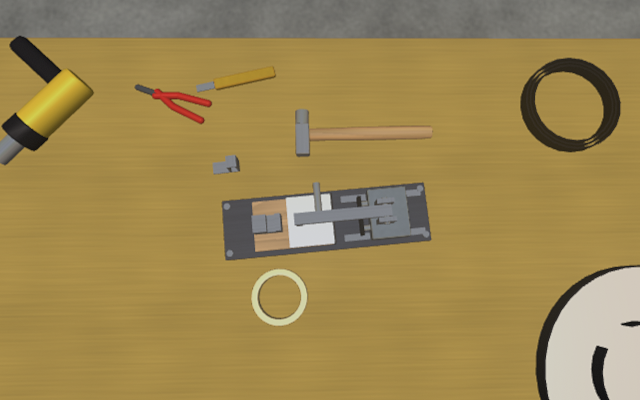

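View pics/scene0.png

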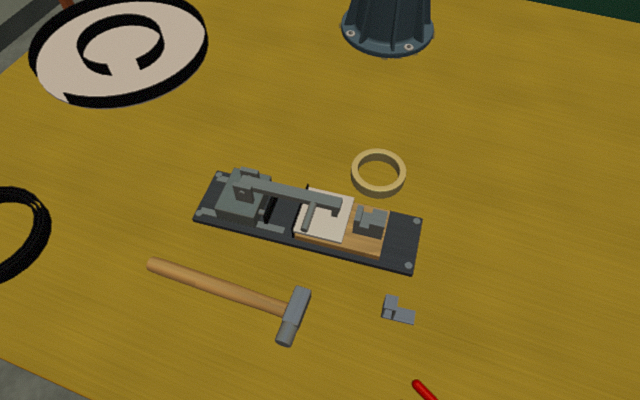

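The top view shows the bed with corners at about (222,201), (423,183), (431,240) and (227,260). The jaw is on the right and closes to the left. The rod points up, from (317,183) to (319,210). The scene view agrees with this. Next I'll enlarge the jig.

```bash
python3 - <<'E'
import cv2
a=cv2.imread("pics/top0.png")[165:275,210:440]; cv2.imwrite("pics/topc.png",cv2.resize(a,None,fx=3.4,fy=3.4,interpolation=cv2.INTER_CUBIC))
E
cat > h.py <<'E'
import numpy as np
from bench import status, optics
from scipy.spatial.transform import Rotation as R
def ray(n,u,v,z,c=None):
    c=c or optics.get_calibration(n); f=200/np.tan(np.radians(c["vertical_fov"]/2)); E=c["extrinsics"]
    d=E[:3,:3]@np.array([(u-c["cx"])/f,-(v-c["cy"])/f,-1]); o=E[:3,3]
    return o+d*(z-o[2])/d[2]
def proj(n,p,c=None):
    c=c or optics.get_calibration(n); f=200/np.tan(np.radians(c["vertical_fov"]/2)); E=c["extrinsics"]
    q=E[:3,:3].T@(np.array(p)-E[:3,3]); return c["cx"]+f*q[0]/-q[2], c["cy"]-f*q[1]/-q[2]
E
python3 - <<'E'
from h import *
P=[ray("top",u,v,.012) for u,v in [(222,201),(423,183),(431,240),(227,260)]]
for p in P: print(p.round(4))
print(sum(P)/4, np.linalg.norm(P[0]-P[1]),np.linalg.norm(P[1]-P[2]),np.degrees(np.arctan2(*(P[0]-P[1])[1::-1])),np.degrees(np.arctan2(*(P[3]-P[2])[1::-1])))
print(ray("top",317,183,.075),ray("top",319,208,.075))
E
```

```text
[0.6155 0.2152 0.012 ]
[ 0.6479 -0.1605  0.012 ]
[ 0.5407 -0.1708  0.012 ]
[0.5071 0.203  0.012 ]
[0.57778864 0.0217074  0.012     ] 0.37706701054044367 0.10769706275131934 94.92170924023249 95.13975600050254
[0.63635215 0.03881443 0.075     ] [0.59256967 0.0355676  0.075     ]
```

View pics/topc.png

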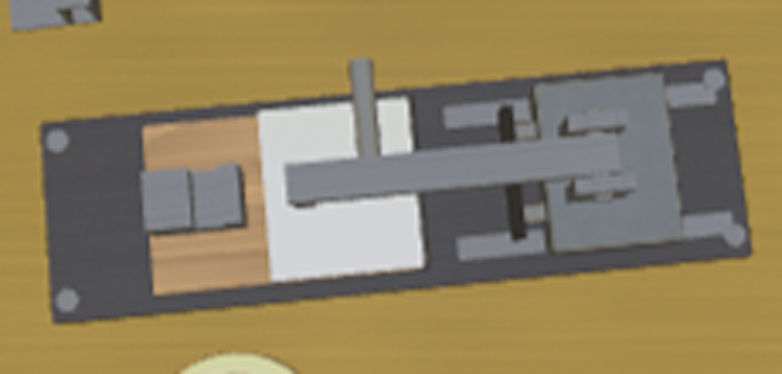

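```bash
cat >> h.py <<'E'
a=np.radians(95.0); O=np.array([.5778,.0217,0]); ex=np.array([np.cos(a),np.sin(a),0]); ey=np.array([-np.sin(a),np.cos(a),0])
def bed(p): d=np.array(p)-O; return np.array([d@ex,d@ey,d[2]])
def world(b): return O+b[0]*ex+b[1]*ey+np.array([0,0,b[2]])
def tool():
    o=status.get_obs(); w,x,y,z=o["eef_rot"]; return np.array(o["eef_pos"]),R.from_quat([x,y,z,w]).as_matrix(),o
E
python3 - <<'E'
from h import *
f=lambda u,v:(210+u/3.4,165+v/3.4)
for n,u,v,z in [("tip",361,60,.075),("trimU",411,97,.048),("trimL",425,265,.048),("trimM",419,200,.048),("padtop",507,107,.045),("padbot",518,238,.045),("keepL",142,200,.065),("keepR",243,195,.065),("noseend",287,185,.081)]:
    print(n,bed(ray("top",*f(u,v),z)).round(4))
p,M,o=tool(); print(M.round(3)); t=world([.012,-.04,.15]); print("target",t.round(4),"shift tool mm",(M.T@(t-p)*1000).round(1))
y=M[:,1]; print("yaw", [np.degrees(np.arctan2(np.cross(y,s*ex)@M[:,0], y@(s*ex))).round(1) for s in (1,-1)])
E
```

```text
tip [ 0.0133 -0.0606  0.075 ]
trimU [-0.0114 -0.0438  0.048 ]
trimL [-0.0101  0.0446  0.048 ]
trimM [-0.0103  0.0108  0.048 ]
padtop [-0.0615 -0.0343  0.045 ]
padbot [-0.0598  0.0351  0.045 ]
keepL [ 0.1304 -0.0006  0.065 ]
keepR [0.0793 0.0016 0.065 ]
noseend [0.0559 0.0005 0.081 ]
[[-0.     0.352 -0.936]
 [ 0.002 -0.936 -0.352]
 [-1.    -0.002 -0.   ]]
target [0.6166 0.0371 0.15  ] shift tool mm [  81.3 -392.  -590.1]
yaw [np.float64(-164.4), np.float64(15.6)]
```

```bash
cat > st.py <<'E'
from h import *
p,M,o=tool(); import sys
b=bed(p); t=world([float(v) for v in sys.argv[1:4]]) if len(sys.argv)>3 else p
y=M[:,1]; print("t",round(o["time_s"],2),"bed",(b*1000).round(2),"F bed",np.round([np.dot(o["wrist_force"],ex),np.dot(o["wrist_force"],ey),o["wrist_force"][2]],2),"open",round(o["opening"],3),
 "shift",(M.T@(t-p)*1000).round(1),"yaw",np.degrees(np.arctan2(np.cross(y,-ex)@M[:,0],y@-ex)).round(2))
E
python3 -m jog '[0,-392,-590,0,100, 0,-392,-590,0,100, 0,-392,-590,0,100, 0,-392,-590,0,100, 0,-392,-590,0,100]'; python3 st.py .012 -.04 .15
```

```text
time_s: 0.6
eef_pos: [0.3492, -0.3335, 0.231]
eef_rot: [-0.126, -0.696, -0.126, 0.696]
wrist_force: [1.6, 0.3, 0.3]
opening: 0.997
t 0.6 bed [-333.89  258.64  230.98] F bed [ 0.16 -1.59  0.3 ] open 0.997 shift [  81.1 -252.9 -380.6] yaw 15.58
```

```bash
python3 -m jog '[0,-252,-380,0,100, 0,-252,-380,0,100, 0,-252,-380,0,100, 0,-252,-380,0,100, 0,-252,-380,0,100]' >/dev/null; python3 st.py .012 -.04 .15
```

```text
t 1.1 bed [-144.63   95.06  231.15] F bed [-1.19 -0.83 -0.33] open 0.999 shift [  81.1 -114.5 -172.2] yaw 15.62
```

```bash
python3 -m jog '[0,-114,-170,8,60, 0,-114,-170,15.6,60, 0,-114,-170,15.6,60, 0,-114,-170,15.6,60, 0,-114,-170,15.6,60]' >/dev/null; python3 -m jog '[0,0,0,0,60,0,0,0,0,60,0,0,0,0,60,0,0,0,0,60,0,0,0,0,60]' >/dev/null; python3 st.py .012 -.04 .12
python3 - <<'E'
from h import *
import cv2
c=optics.get_calibration("wrist"); im=optics.camera("wrist")[:,:,::-1].copy()
for b in [(.005+.007,-.04,.081),(.012,-.06,.075),(.047,0,.081)]:
    u,v=proj("wrist",world(b),c); print(b,u,v); cv2.drawMarker(im,(int(round(u)),int(round(v))),(0,0,255),0,12)
cv2.imwrite("pics/w1.png",im)
E
```

```text
t 2.1 bed [  7.82 -36.74 231.58] F bed [-0.14 -0.03 -0.86] open 0.604 shift [111.6  -4.2  -3.2] yaw -0.08
(0.012, -0.04, 0.081) 318.6731736467699 183.26151449938286
(0.012, -0.06, 0.075) 318.6212540122961 160.53805893859015
(0.047, 0, 0.081) 281.9690395967976 224.77017858912603
```

View pics/w1.png

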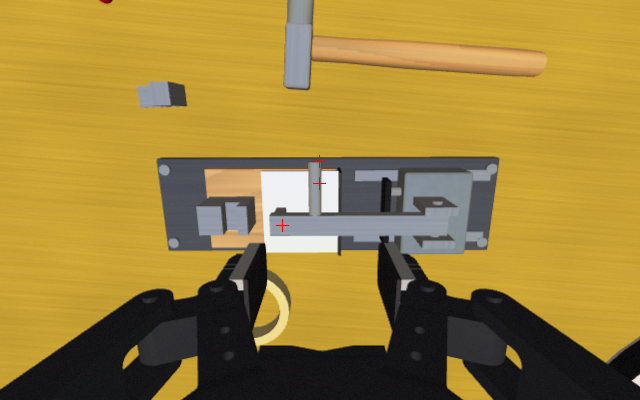

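The wrist view shows the rod at about u=315, v=163–215, roughly 3 mm further towards bed +x than the markers. The hammer (285–545, 0–90), clip and tape are all clear of the descent.

```bash
python3 -m jog '[40,-6,-3,0,60, 80,-6,-3,0,60, 110,-6,-3,0,60, 130,-6,-3,0,60, 130,-6,-3,0,60]' >/dev/null; python3 st.py .015 -.04 .057
python3 - <<'E'
from h import *
import cv2
cv2.imwrite("pics/w2.png",optics.camera("wrist")[:,:,::-1])
E
```

```text
t 2.65 bed [ 15.1  -37.34  97.69] F bed [ 0.7   0.81 -0.87] open 0.599 shift [40.7  0.2 -2.9] yaw -0.02
```

View pics/w2.png

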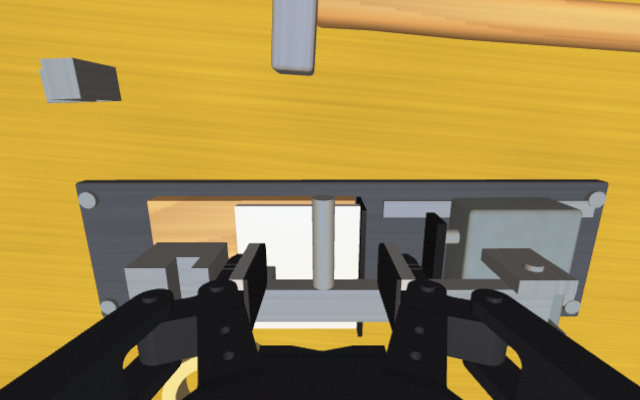

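The rod (u≈322) is centred between the fingers (u≈323). I'll go down and close.

```bash
python3 -m jog '[15,0,-3,0,60, 30,0,-3,0,60, 40,0,-3,0,60, 40,0,-3,0,60, 40,0,-3,0,60]' >/dev/null; python3 st.py .015 -.04 .057;  python3 -m jog '[0,0,0,0,30, 0,0,0,0,20,0,0,0,0,5,0,0,0,0,5,0,0,0,0,5]' >/dev/null; python3 st.py;python3 -m jog '[0,0,0,0,5, 0,0,0,0,5,0,0,0,0,5,0,0,0,0,5,0,0,0,0,5]' >/dev/null; python3 st.py
```

```text
t 3.2 bed [ 15.   -42.92  61.  ] F bed [ 0.71  0.61 -0.22] open 0.597 shift [4.  0.  2.9] yaw 0.02
t 3.7 bed [ 14.79 -43.56  62.03] F bed [-0.27  1.08  4.66] open 0.113 shift [0. 0. 0.] yaw 0.01
t 4.2 bed [ 14.83 -43.58  62.03] F bed [-0.04  0.5   5.91] open 0.111 shift [0. 0. 0.] yaw 0.02
```

```bash
python3 -m jog '[-4,0,0,0,5, -8,0.3,0,0,5, -12,0.6,0,0,5, -16,1,0,0,5, -20,1.5,0,0,5]' >/dev/null; python3 st.py;python3 -m jog '[0,0,0,0,5, 0,0,0,0,5,0,0,0,0,5,0,0,0,0,5,0,0,0,0,5]' >/dev/null; python3 st.py
python3 - <<'E'
from h import *
import cv2
s=optics.camera("scene")[130:300,150:460,::-1]
cv2.imwrite("pics/s3.png",cv2.resize(s,None,fx=2.5,fy=2.5,interpolation=cv2.INTER_CUBIC))
E
```

```text
t 4.7 bed [ 13.51 -43.33  81.41] F bed [-1.03 -5.21 -6.11] open 0.113 shift [0. 0. 0.] yaw 0.01
t 5.2 bed [ 13.52 -43.33  81.17] F bed [ 0.07 -5.12 -4.34] open 0.113 shift [0. 0. 0.] yaw 0.01
```

View pics/s3.png

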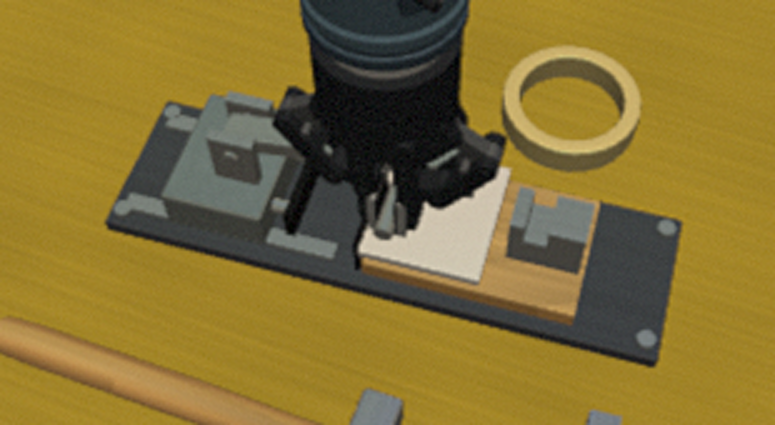

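The scene view shows the fingers holding the rod with the bar lifted. The pad is well short of the trim, so I'll slide the jaw.

```bash
python3 -m jog '[0,-5,0,0,5, 0,-10,0,0,5, 0,-15,0,0,5, 0,-20,0,0,5, 0,-25,0,0,5]' >/dev/null; python3 st.py; for i in 1; do python3 -m jog '[0,-2,0,0,5, 0,-4,0,0,5, 0,-6,0,0,5, 0,-8,0,0,5, 0,-10,0,0,5]' >/dev/null; python3 st.py; done
python3 - <<'E'
from h import *
import cv2
cv2.imwrite("pics/w4.png",optics.camera("wrist")[:,:,::-1])
E
```

```text
t 5.75 bed [ 38.04 -43.31  81.14] F bed [-2.68 -5.2  -4.62] open 0.116 shift [0. 0. 0.] yaw 0.0
t 6.25 bed [ 47.99 -43.28  81.11] F bed [-1.45 -5.17 -4.02] open 0.113 shift [0. 0. 0.] yaw 0.01
```

View pics/w4.png

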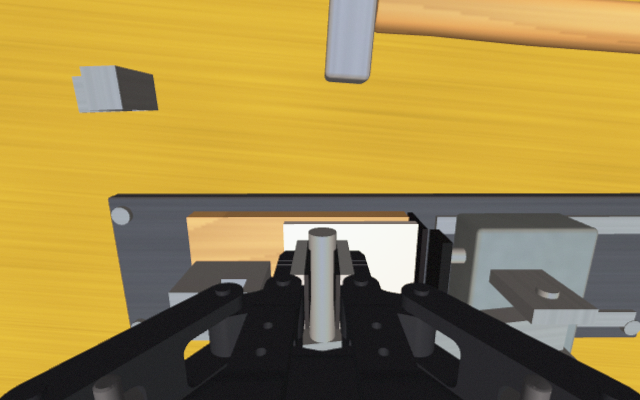

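The wrist view shows the pad face (u≈428) only a few mm from the trim (u≈423). I'll creep in from here.

```bash
for i in 1; do python3 -m jog '[0,-0.4,0,0,5, 0,-0.8,0,0,5, 0,-1.2,0,0,5, 0,-1.6,0,0,5, 0,-2,0,0,5]' >/dev/null; python3 st.py; done
```

```text
t 6.8 bed [ 49.89 -43.3   81.08] F bed [-2.26 -5.17 -5.4 ] open 0.119 shift [0. 0. 0.] yaw 0.01
```

```bash
for i in 1; do python3 -m jog '[0,-0.4,0,0,5, 0,-0.8,0,0,5, 0,-1.2,0,0,5, 0,-1.6,0,0,5, 0,-2,0,0,5]' >/dev/null; python3 st.py; done
```

```text
t 7.3 bed [ 51.92 -43.27  81.08] F bed [-2.44 -5.09 -4.8 ] open 0.118 shift [0. 0. 0.] yaw 0.01
```

```bash
python3 -m jog '[0,-0.4,0,0,5, 0,-0.8,0,0,5, 0,-1.2,0,0,5, 0,-1.6,0,0,5, 0,-2,0,0,5]' >/dev/null; python3 st.py
```

```text
t 7.8 bed [ 53.92 -43.27  81.08] F bed [-1.35 -5.06 -5.43] open 0.114 shift [0. 0. 0.] yaw 0.01
```

```bash
python3 -m jog '[0,-0.4,0,0,5, 0,-0.8,0,0,5, 0,-1.2,0,0,5, 0,-1.6,0,0,5, 0,-2,0,0,5]' >/dev/null; python3 st.py
```

```text
t 8.3 bed [ 55.91 -43.27  81.07] F bed [-1.84 -4.81 -4.93] open 0.113 shift [0. 0. 0.] yaw 0.01
```

```bash
python3 -m jog '[0,-0.4,0,0,5, 0,-0.8,0,0,5, 0,-1.2,0,0,5, 0,-1.6,0,0,5, 0,-2,0,0,5]' >/dev/null; python3 st.py
```

```text
t 8.8 bed [ 57.9  -43.28  81.11] F bed [-1.42 -4.33 -5.45] open 0.112 shift [0. 0. 0.] yaw 0.01
```

```bash
python3 -m jog '[0,-0.4,0,0,5, 0,-0.8,0,0,5, 0,-1.2,0,0,5, 0,-1.6,0,0,5, 0,-2,0,0,5]' >/dev/null; python3 st.py
```

```text
t 9.3 bed [ 59.6  -43.27  81.03] F bed [-2.75 -4.38 -4.96] open 0.113 shift [0. 0. 0.] yaw 0.01
```

```bash
python3 -m jog '[0,-0.5,0,0,5, 0,-1,0,0,5, 0,-1,0,0,5, 0,-1,0,0,5, 0,-1,0,0,5]' >/dev/null; python3 st.py
```

```text
t 9.8 bed [ 60.35 -43.28  81.02] F bed [-4.43 -5.09 -5.76] open 0.111 shift [0. 0. 0.] yaw 0.0
```

```bash
python3 -m jog '[0,-0.5,0,0,5, 0,-1,0,0,5, 0,-1,0,0,5, 0,-1,0,0,5, 0,-1,0,0,5]' >/dev/null; python3 st.py
```

```text
t 10.3 bed [ 61.07 -43.28  80.98] F bed [-5.45 -4.37 -5.72] open 0.113 shift [0. 0. 0.] yaw -0.0
```

Contact is at about x=58.8 mm, with a slope of about 1.5 N/mm. I'll go on to about 4.5 mm of compression (about 8.7 N at the rod).

```bash
python3 -m jog '[0,-0.5,0,0,5, 0,-1,0,0,5, 0,-1.5,0,0,5, 0,-1.5,0,0,5, 0,-1.5,0,0,5]' >/dev/null; python3 st.py
```

```text
t 10.8 bed [ 62.12 -43.26  80.96] F bed [-6.42 -3.91 -5.02] open 0.112 shift [0. 0. 0.] yaw -0.0
```

```bash
python3 -m jog '[0,-0.5,0,0,5, 0,-1,0,0,5, 0,-1.4,0,0,5, 0,-1.4,0,0,5, 0,-1.4,0,0,5]' >/dev/null; python3 st.py
```

```text
t 11.3 bed [ 63.11 -43.24  80.9 ] F bed [-8.25 -4.98 -5.38] open 0.11 shift [0. 0. 0.] yaw -0.01
```

```bash
python3 -m jog '[2,-0.3,0,0,5, 4,-0.6,0,0,5, 6,-0.9,0,0,5, 8,-1.1,0,0,5, 8,-1.1,0,0,5]' >/dev/null; python3 st.py
```

```text
t 11.8 bed [ 63.94 -43.28  73.25] F bed [-7.61 -3.83 -2.1 ] open 0.108 shift [0. 0. 0.] yaw 0.0
```

```bash
python3 -m jog '[2,-0.2,0,0,5, 4,-0.3,0,0,5, 6,-0.4,0,0,5, 6,-0.4,0,0,5, 6,-0.4,0,0,5]' >/dev/null; python3 st.py
```

```text
t 12.3 bed [ 64.23 -43.31  67.82] F bed [-7.94 -1.3  -0.36] open 0.12 shift [0. 0. 0.] yaw 0.02
```

θ is about 0.05, already below keeper-top level (0.09) with no upward reaction, so the nose is entering the notch.

```bash
python3 -m jog '[1.5,0,0,0,5, 3,0,0,0,5, 4.5,0,0,0,5, 5.5,0,0,0,5, 5.5,0,0,0,5]' >/dev/null; python3 st.py
python3 - <<'E'
from h import *
import cv2
s=optics.camera("scene")[130:300,150:460,::-1]
cv2.imwrite("pics/s5.png",cv2.resize(s,None,fx=2.5,fy=2.5,interpolation=cv2.INTER_CUBIC))
E
```

```text
t 12.8 bed [ 64.45 -43.28  63.25] F bed [-7.95  1.22  6.39] open 0.109 shift [0. 0. 0.] yaw 0.03
```

View pics/s5.png

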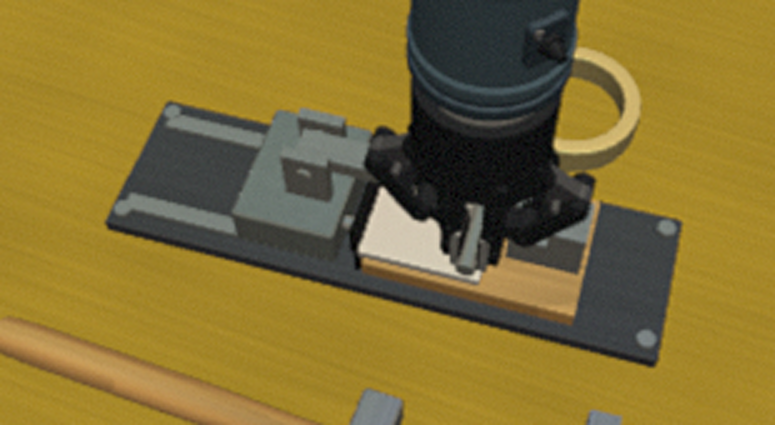

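```bash
python3 -m jog '[0,0,0,0,20, 0,0,0,0,40, 0,0,0,0,60, 0,0,0,0,60, 0,0,0,0,60]' >/dev/null; python3 st.py;  python3 -m jog '[-15,0,0,0,60, -45,0,0,0,60, -85,0,0,0,60, -120,0,0,0,60, -120,0,0,0,60]' >/dev/null; python3 st.py; python3 -m jog '[0,0,0,0,60, 0,0,0,0,60, 0,0,0,0,60, 0,0,0,0,60, 0,0,0,0,60]' >/dev/null; python3 st.py
python3 - <<'E'
from h import *
import cv2
cv2.imwrite("pics/w6.png",optics.camera("wrist")[:,:,::-1])
s=optics.camera("scene")[130:300,150:460,::-1]
cv2.imwrite("pics/s6.png",cv2.resize(s,None,fx=2.5,fy=2.5,interpolation=cv2.INTER_CUBIC))
E
```

```text
t 13.35 bed [ 67.25 -42.69  61.46] F bed [-0.93  0.96  0.22] open 0.601 shift [0. 0. 0.] yaw 0.04
t 13.85 bed [ 66.63 -47.   189.72] F bed [ 0.62  0.1  -0.16] open 0.599 shift [0. 0. 0.] yaw 0.04
t 14.35 bed [ 66.88 -42.64 180.81] F bed [-0.52  0.22  0.64] open 0.602 shift [0. 0. 0.] yaw 0.01
```

View pics/w6.png

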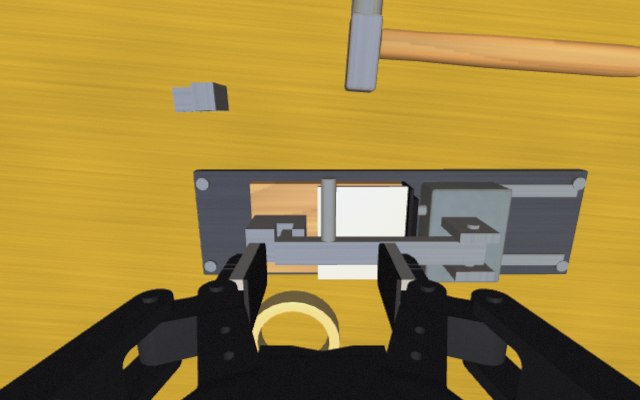

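View pics/s6.png

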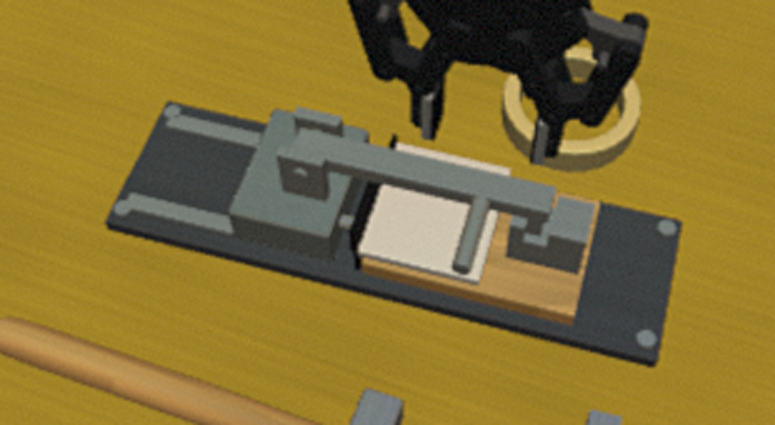

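The scene crop shows the nose seated in the notch, the bar just above the keeper, and the pad on the trim. I'll check the bar angle numerically against the initial bar-down image.

Run:
```python
from h import *
from scipy.optimize import least_squares
from bench import optics
import cv2
a=cv2.imread("pics/scene0.png")[130:300,150:460]; b=cv2.imread("pics/s6.png")
b=optics.camera("scene")[130:300,150:460,::-1]
cv2.imwrite("pics/cmp.png",np.vstack([cv2.resize(i[30:125,60:260],None,fx=3.1,fy=3.1,interpolation=cv2.INTER_CUBIC) for i in (a,b)]))
# level / raised predictions of bar line, crop-pixel coordinates (x3.1), bottom half
for th in (0,.09):
  for j in (.008,.0553):
    for n,r,z,y in (("rodtip",.115,0,-.06),("bar end top",.155,.006,-.01),("bar rear top",0.02,.006,-.01)):
      u,v=proj("scene",world([-.110+j+r*np.cos(th)-z*np.sin(th),y,.075+r*np.sin(th)+z*np.cos(th)])); print(th,j,n,round((u-210)*3.1),round((v-160)*3.1))
```

```text
0 0.008 rodtip 285 214
0 0.008 bar end top 390 144
0 0.008 bar rear top 136 84
0 0.0553 rodtip 378 237
0 0.0553 bar end top 482 166
0 0.0553 bar rear top 224 105
0.09 0.008 rodtip 283 203
0.09 0.008 bar end top 389 128
0.09 0.008 bar rear top 135 82
0.09 0.0553 rodtip 378 226
0.09 0.0553 bar end top 483 150
0.09 0.0553 bar rear top 222 102
```

View pics/cmp.png

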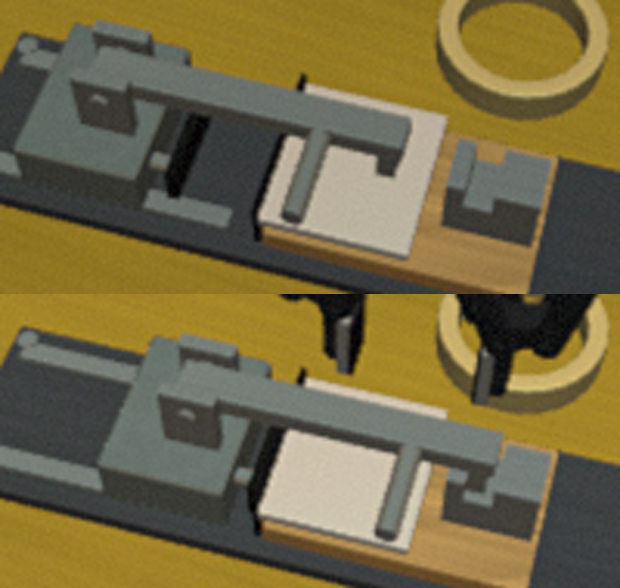

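The rod tip moved (+95,+23) px between the two images. That matches the level-bar prediction of (+93,+23); a bar resting on top of the keeper would give (+93,+12). The bar is fully down, the pad is on the trim and the gripper is clear, so I'm handing in.

```bash
python3 -c "from bench import hand_in; print(hand_in())"
```

```text
the job is handed in; nothing more can be done
None
```

The trim strip is clamped, the latch is holding it, and the job is handed in (no verdict reported) at about 14.5 s of the 72 s allowed.

- **Moves:** I pinched the rod and lifted the bar to about 0.17 rad. I then slid the jaw until I felt the pad meet the trim at rod x ≈ 58.8 mm. From there I pressed the pad in about 4 mm, which took about 8 N at the rod including slide friction. I lowered the nose into the notch, let go and raised the gripper about 12 cm clear.
- **Bar angle:** against the starting picture, the rod tip had moved (+95, +23) px. A level bar predicts (+93, +23) and a bar resting on the keeper (+93, +12), so the nose is fully down in the notch.
- **Pad force:** the pictures show the pad against the trim. I could not measure its force after release. I expect about 3 N, from the stated notch geometry and spring.
- **Gripper and bystanders:** the wrist force is near zero. I steered clear of the hammer, tape roll and clip; the tape looks unmoved, but I did not measure any of the three.
- **Disagreement:** just before release the tool stood 1.2 mm higher than when it first gripped the rod, with 6 N upward. I took this as slip in the grip, since the last pictures show the bar level.

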